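# Change the bench over to the standby isolator

### The arm

A 6-joint arm with a two-finger parallel gripper is mounted at the origin on a cart in front of the work surface, level with it; the furniture and walls round the work are solid. World frame = base frame: x ahead of the robot, y to its left, z up, the work surface at z = 0. Lengths are in mm, angles in rad, forces in N, time in s.
With the tool pointing down it reaches from about 325 to 750 mm from the base axis. Payload 7.6 kg.
Tool frame: the origin (TCP) lies midway between the tips of the shut fingers; the grasp point (between the pads) lies 19 mm behind it (manip.grip_point_offset is the distance from the TCP to the grasp point, in mm); z points along the fingers, y is the line along which they close (so a half turn about z gives the same grasp; the last joint's range is limited). The gripper opens to 85 mm and grips with 20 to 120 N. Pads are 22 mm wide; open, the fingers measure 114 mm over their backs; the gripper's body (76 mm by 85 mm) begins 54 mm behind the grasp point. The pads swing forward as they close: fully open they stand 13 mm farther back than shut.
Start: joints at [-1.198, 0.052, 1.401, -0, 1.689, -0.07], TCP at [224.974, -474.376, 231.323] pointing down, gripper open.
Joint ranges: [-2.9, 2.9], [-0.91, 2.17], [0.12, 2.37], [-1.06, 4.2], [0.26, 2.73], [-2.93, 2.93]. Speed limits (rad/s): [2.57, 2.57, 3.01, 3.14, 3.14, 3.14].

### API

Orientations are given as a unit quaternion [x, y, z, w].
In Python, from rig import sensors, grab_frame, calibration, ticket, manip gives the robot as it stands. The module is installed in compiled form; this text tells all that it offers.
- The arm moves only by the shell command python3 -m handwheel 'ROWS' [OPENING] [FORCE]. ROWS is JSON, one flat list of numbers, 4 for each row, row after row: the shift along the world's x, y, z in mm, then the turn about the world's z in degrees. A call has exactly 10 rows; each row is the pose to reach, as a shift and turn from the pose commanded when the call began; what a row does not reach only later rows make up. A row lasts 1/12 s, in which the tool goes at most 41.7 mm and 7.16 degrees, less where a joint would pass 70% of its speed; a pose out of reach is approached as far as the arm can. A call with a gripper value outside its range is refused whole. OPENING is the opening in per cent of the stroke, from 0 (shut) to 100 (fully open), set as the call begins (- or left out, the last holds). The fingers move at their own pace and stop on an object; FORCE is the grip in N (left out, the last holds). Time passes only in rows, so rows that repeat a pose let the fingers close, or fill a call up. It gives the time, the measured TCP pose, the force, the opening and the grip force at its end, in the units of the state.
- sensors.state(): the state, without advancing time (a new reading comes with each control period).
- grab_frame(name): name is "scene" or "side" or "wrist"; returns the picture (384x512x3 uint8, blue, green, red); there is no depth.
- calibration(name): a dict with "fovy" (degrees; the focal length in pixels is half the picture's height over the tangent of half this angle, whatever the lens; pixels are square), "cx", "cy" (the principal point, pixels), "position" and "rotation" of the camera in the world. Camera axes: x right, y down, z forward; pixel columns grow to the right and rows downward; lengths in mm; the calibration is good to about 2 mm. A picture is of the moment at which its call begins: read the wrist's pose just before it. calibration takes no time and is no camera call; for the wrist camera it gives the pose at the moment of the call.
- ticket.hand_in(): hands the job in; it is judged then, once.
The state is a dict: "time": time; "q": joint angles; "joint_velocities": joint speeds; "tau": joint torques, N m; "tcp_pos": TCP position; "tool_rot": TCP orientation; "force": force on the tool from outside, world axes, zero at the start; "wrist_torque": the same for the moment, N m; "opening": finger opening in mm; "grasp_force": force on a finger pad.
Only numpy, scipy, OpenCV 4.12 (cv2) and the standard library are available. Lean on these libraries where they do the work, as an engineer would, in place of code of your own. Each camera call takes 0.05 s, during which the arm holds its last target. There are 200 camera calls.

### The job

Two alike isolators stand on the bench, one on (its bar handle fore and aft, along the black lines) and one off (bar crosswise, along the dots). Turn off the one that is on, then swing its steel locking arm round until it stops beside the handle, and only then turn the other isolator fully on, leaving that one's locking arm folded back. Do not disturb the dropper bottle, the sample cell and the beaker that stand nearby.

Things in the scene. Friction and masses are not known exactly. Their poses are not given: they have to be found in the camera images.
- duty: the duty isolator, on at the start: fixed grey box, flat top 55 mm high. Origin under the handle's axis, at worktop height; own x away from the robot at yaw 0, y left, z up. The box spans -48 to +99 mm in x and y: handle near its front right corner, arm pivot near its back left corner. On top, black lines along x mark on, dots along y mark off. Both boxes are alike.
- duty_handle (a joint): handle of the duty isolator, rad: 0 = off (bar along the isolator's y, crosswise), 1.571 = on (bar along its x, fore and aft); clockwise from above from off to on. An over-centre spring (about 0.15 N m at the ends, none midway) holds it at either end: past the middle by 0.2 rad or more and let go, it snaps on to that end; hard stops there.
- duty_grip (a point): point on the vertical axis of the duty isolator's handle, mid-bar, 85 mm above the worktop. The handle is a black upright bar with a pale line on top, 76 mm long, 14 mm thick, turning about its middle; flat sides from 67 to 105 mm above the worktop (its top); below is a round foot of 25 mm radius.
- duty_arm (a joint): locking arm of the duty isolator, rad: 0 = folded back (along the isolator's +x, at the panel's left edge), 1.571 = locked, on its stop (along its -y; the paddle is then 24 mm in +x of the handle's axis, beside the off bar's left half, and blocks it); clockwise from above. Starts at 0 to 0.35, stays where left (about 1 N at the paddle moves it), hard stops at both ends.
- duty_paddle (a point): middle of the upright steel paddle at the end of the duty isolator's locking arm, 79 mm above the worktop. The paddle is 22 mm along the arm, 8 mm thick across it, from 61 to 97 mm above the worktop; the flat arm under it is 10 mm wide, at 59 to 64 mm. It travels on a circle of 55 mm radius about the pivot.
- duty_pivot (a point): vertical pivot of the duty isolator's locking arm, 70 mm above the worktop (top of its screw), at x = 24, y = 81 mm in the isolator's frame; the two stop pins near it rise 10 mm above the panel
- standby: the standby isolator, off at the start: fixed grey box, flat top 55 mm high. Origin under the handle's axis, at worktop height; own x away from the robot at yaw 0, y left, z up. The box spans -48 to +99 mm in x and y: handle near its front right corner, arm pivot near its back left corner. On top, black lines along x mark on, dots along y mark off. Both boxes are alike.
- standby_handle (a joint): handle of the standby isolator, rad: 0 = off (bar along the isolator's y, crosswise), 1.571 = on (bar along its x, fore and aft); clockwise from above from off to on. An over-centre spring (about 0.15 N m at the ends, none midway) holds it at either end: past the middle by 0.2 rad or more and let go, it snaps on to that end; hard stops there.
- standby_grip (a point): point on the vertical axis of the standby isolator's handle, mid-bar, 85 mm above the worktop. The handle is a black upright bar with a pale line on top, 76 mm long, 14 mm thick, turning about its middle; flat sides from 67 to 105 mm above the worktop (its top); below is a round foot of 25 mm radius.
- standby_arm (a joint): locking arm of the standby isolator, rad: 0 = folded back (along the isolator's +x, at the panel's left edge), 1.571 = locked, on its stop (along its -y; the paddle is then 24 mm in +x of the handle's axis, beside the off bar's left half, and blocks it); clockwise from above. Starts at 0 to 0.35, stays where left (about 1 N at the paddle moves it), hard stops at both ends.
- standby_paddle (a point): middle of the upright steel paddle at the end of the standby isolator's locking arm, 79 mm above the worktop. The paddle is 22 mm along the arm, 8 mm thick across it, from 61 to 97 mm above the worktop; the flat arm under it is 10 mm wide, at 59 to 64 mm. It travels on a circle of 55 mm radius about the pivot.
- standby_pivot (a point): vertical pivot of the standby isolator's locking arm, 70 mm above the worktop (top of its screw), at x = 24, y = 81 mm in the isolator's frame; the two stop pins near it rise 10 mm above the panel
- reagent_0: bystander: small white dropper bottle with an orange cap, 28 mm wide, 74 mm high; origin at the middle of its underside
- cell_a: bystander: clear square sample cell, 28 x 28 x 66 mm, open at the top; origin at the middle of its underside
- beaker_50: bystander: clear beaker, 46 mm wide, 57 mm high; origin at the middle of its underside

How it is judged (in metres and radians):
On the way, in this order (a step that is already met when the one before it is completed fails the run):
1. the duty isolator's handle is at off, the standby isolator still off (value of joint duty_handle below 0.12 rad and value of joint standby_handle below 0.3 rad), for 0.2 s.
2. the duty isolator's locking arm is against its stop, its handle off, the standby isolator still off (all of step 1 and value of joint duty_arm above 1.42 rad), for 0.2 s.
3. the standby isolator's handle is at on (value of joint standby_handle above 1.45 rad), for 0.2 s.
At the end, for the whole second after the job is handed in: The duty handle is off (within 0.12 rad of its end), its locking arm across (within 0.15 rad of its stop); the standby handle is on (within 0.12 rad of its end) and its locking arm still folded back (below 0.5 rad) (value of joint duty_handle below 0.12 rad and value of joint duty_arm above 1.42 rad and value of joint standby_handle above 1.45 rad and value of joint standby_arm below 0.5 rad); the robot touches nothing.
It fails at once if a bystander is moved by more than 30 mm (distance of any of reagent_0, cell_a, beaker_50 from where it was at the start of the episode above 0.03 m).
It fails at once if an upright bystander is tipped (angle between any of reagent_0, cell_a, beaker_50's own z axis and vertical above 0.4 rad).
It fails at once if the standby isolator is turned on before the duty isolator is off (value of joint standby_handle above 1 rad and value of joint duty_handle above 0.6 rad).
It also fails if it takes over 72 s, if anything falls off the work surface, if the arm or the gripper's body presses on something with over 40 N, if the wrist force passes 120 N, or if a joint passes its speed limit or range.

## Working session

There is one attempt and no reset: what is moved stays moved. The work goes in short steps, Python scripts to look and compute and a shell command to move; the robot and the scene stay as the last step left them, time stands still between calls to the robot, and variables do not carry over. Pictures are saved under pics/ and viewed, at most 10 in all, crops included, and the job is handed in when it is done.

```bash
mkdir -p pics; python3 - <<'E'
from rig import sensors, grab_frame, calibration, manip
import cv2,numpy as np
for n in ("scene","side"):
    cv2.imwrite(f"pics/{n}0.png",cv2.resize(grab_frame(n),(800,600),interpolation=cv2.INTER_CUBIC))
    cv2.imwrite(f"{n}0.png",grab_frame(n)); print(n,calibration(n))
s=sensors.state();print(s)
E
```

```text
scene {'fovy': 56.38513944152096, 'cx': 253.47278300876366, 'cy': 191.56172656997134, 'position': array([-338.90623862, -459.812708  ,  846.61796917]), 'rotation': array([ 0.76979184, -0.47233314,  0.21398445, -0.37219965])}
side {'fovy': 51.85271818685413, 'cx': 256.16868764147375, 'cy': 193.94853391632492, 'position': array([ -301.36702033, -1150.30513172,   631.85930806]), 'rotation': array([ 0.78665852, -0.24940814,  0.16374375, -0.5405108 ])}
{'time': 0.2, 'q': array([-1.19832628e+00,  5.25611202e-02,  1.40133197e+00, -9.31141865e-06,
        1.68862492e+00, -7.03041800e-02]), 'joint_velocities': array([-0.00075141, -0.00266527, -0.00400995,  0.00065497, -0.00045162,
       -0.00044664]), 'tau': array([-5.40868932e-04, -3.81473994e+01, -3.60036206e+01, -1.55652256e-04,
        4.13307105e-03, -2.75781258e-05]), 'tcp_pos': array([ 224.88388495, -474.19157703,  230.81501719]), 'tool_rot': array([ 9.75593817e-01,  2.19582538e-01, -7.42081038e-05, -4.56711406e-04]), 'force': array([-0.09343656, -0.04327476, -0.32708447]), 'wrist_torque': array([ 0.02703147, -0.00418058, -0.01675498]), 'grasp_force': 0.0, 'opening': 85.42909109009467}
```

View pics/scene0.png

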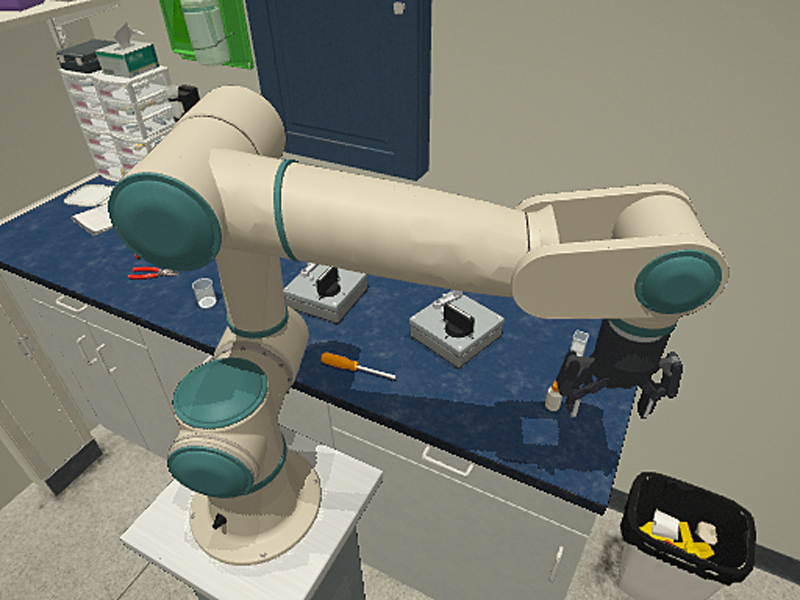

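View pics/side0.png

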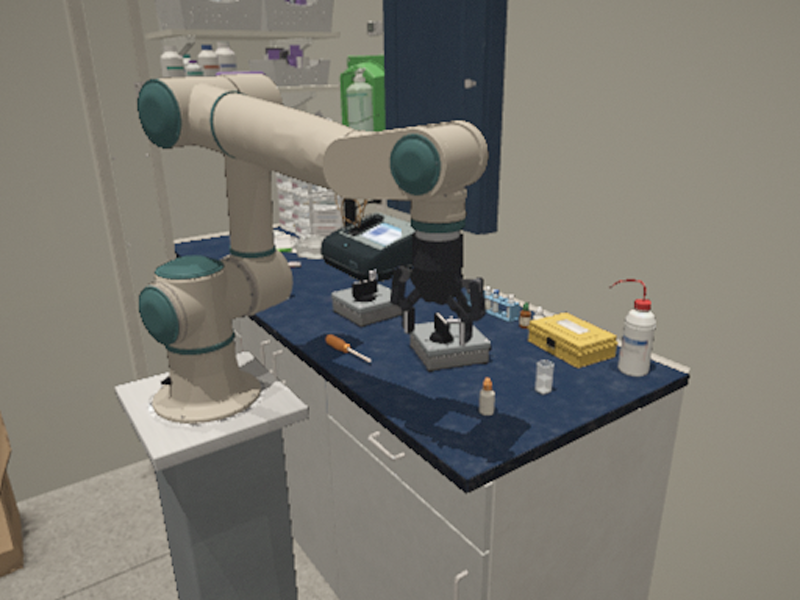

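The scene view shows two boxes: the right one at about (457,325) and the left one at about (327,290). The bottle is at (553,397), the cell at (580,343) and the beaker at (204,293). Next I'll enlarge the boxes and cast rays.

```bash
cat > h.py <<'E'
import numpy as np,cv2
from scipy.spatial.transform import Rotation as R
from rig import sensors, grab_frame, calibration, manip
def ray(c,uv,z):
    f=192/np.tan(np.radians(c["fovy"])/2)
    uv=np.atleast_2d(np.asarray(uv,float))
    d=np.c_[(uv[:,0]-c["cx"])/f,(uv[:,1]-c["cy"])/f,np.ones(len(uv))]
    q=np.asarray(c["rotation"]); r=R.from_quat(q) if q.size==4 else R.from_matrix(q)
    d=r.apply(d); p=c["position"]; return p+d*((z-p[2])/d[:,2])[:,None]
def pix(c,P):
    f=192/np.tan(np.radians(c["fovy"])/2); r=R.from_quat(c["rotation"])
    v=r.inv().apply(np.atleast_2d(P)-c["position"]); return np.c_[c["cx"]+f*v[:,0]/v[:,2],c["cy"]+f*v[:,1]/v[:,2]]
E
python3 - <<'E'
from h import *
im=cv2.imread("scene0.png")
cv2.imwrite("pics/c1.png",cv2.resize(im[162:242,175:335],(800,400),interpolation=cv2.INTER_CUBIC))
c=calibration("scene"); s=calibration("side")
print(pix(c,sensors.state()["tcp_pos"]),"tcp in view", pix(c,sensors.state()["tcp_pos"])/.64)
for n,v in (("R",(458,318)),("L",(328,282))): print(n,ray(c,np.array(v)*.64,85))
for n,v in (("bottle",(553,408)),("cell",(578,352)),("beaker",(206,304))): print(n,ray(c,np.array(v)*.64,0))
for n,v in (("R",(440,328)),("L",(365,288))): print(n,ray(s,np.array(v)*.64,85))
for n,v in (("bottle",(487,411)),("cell",(544,391))): print(n,ray(s,np.array(v)*.64,0))
w=calibration("wrist");print(w, R.from_quat(w["rotation"]).as_matrix().round(2))
for m in ([256,192],[0,0],[511,383],[0,383],[511,0]): print(ray(w,m,80)[0])
E
```

```text
[[387.42212587 266.77934351]] tcp in view [[605.34707167 416.84272423]]
R [[ 484.55435425 -155.56813754   85.        ]]
L [[470.24610853 153.8847098   85.        ]]
bottle [[ 4.13484006e+02 -3.86172538e+02 -1.13686838e-13]]
cell [[ 5.86633774e+02 -3.92416920e+02 -1.13686838e-13]]
beaker [[358.64405059 439.56572784   0.        ]]
R [[ 478.84792098 -166.90716351   85.        ]]
L [[482.62568093 154.9947475   85.        ]]
bottle [[ 424.3735393  -385.41766321    0.        ]]
cell [[ 572.05346861 -395.48176205    0.        ]]
{'fovy': 60.363335106755905, 'cx': 260.5226668386555, 'cy': 186.50037542976722, 'position': array([ 295.55915557, -439.06858252,  373.44104292]), 'rotation': array([ 0.83493656, -0.5281499 , -0.08250567,  0.13088709])} [[ 0.43 -0.86 -0.28]
 [-0.9  -0.41 -0.13]
 [ 0.    0.31 -0.95]]
[ 203.77090764 -478.05735114   80.        ]
[ 262.13968996 -227.30379064   80.        ]
[ 119.0619371  -843.02500512   80.        ]
[-133.3552112  -310.02436566   80.        ]
[ 435.20293815 -592.13281573   80.        ]
```

View pics/c1.png

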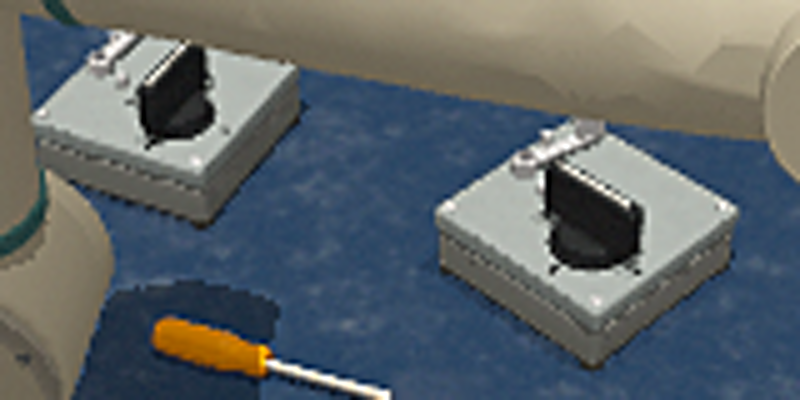

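The left box's bar runs fore and aft, so it is the duty isolator. Handle estimates are about (475,155) for duty and (482,-160) for standby. I'll pass over both with the wrist camera, standby first because it is on the way.

```bash
python3 -m handwheel '[26,32,5,-2.5, 52,64,10,-5, 79,96,15,-7.5, 106,128,20,-10, 132,160,30,-12.5, 159,192,30,-15, 185,224,30,-17.5, 212,256,30,-20, 238,288,30,-22.5, 265,320,30,-25]' && python3 - <<'E'
from h import *
import json
c=calibration("wrist"); im=grab_frame("wrist"); cv2.imwrite("w1.png",im); cv2.imwrite("pics/w1.png",cv2.resize(im,(800,600),interpolation=cv2.INTER_CUBIC))
json.dump({k:np.asarray(v).tolist() for k,v in c.items()},open("w1.json","w"))
E
python3 -m handwheel '[4,31,0,0, 8,63,0,0, 12,94,0,0, 16,126,0,0, 18,157,0,0, 20,188,0,0, 20,220,0,0, 20,251,0,0, 20,283,0,0, 20,314,0,0]' && python3 -m handwheel '[0,0,0,0,0,0,0,0,0,0,0,0,0,0,0,0,0,0,0,0,0,0,0,0,0,0,0,0,0,0,0,0,0,0,0,0,0,0,0,0]' && python3 - <<'E'
from h import *
import json
c=calibration("wrist"); im=grab_frame("wrist"); cv2.imwrite("w2.png",im); cv2.imwrite("pics/w2.png",cv2.resize(im,(800,600),interpolation=cv2.INTER_CUBIC))
json.dump({k:np.asarray(v).tolist() for k,v in c.items()},open("w2.json","w"))
E
```

```text
time: 1.03
tcp_pos: [489.9, -153.5, 261.3]
tool_rot: [1.0, 0.002, 0.0, 0.0]
force: [0.9, -1.8, 0.1]
opening: 85.7
grasp_force: 0.0
time: 1.92
tcp_pos: [508.7, 160.1, 261.1]
tool_rot: [1.0, 0.003, -0.0, 0.0]
force: [1.0, -0.9, -0.4]
opening: 85.8
grasp_force: 0.0
time: 2.75
tcp_pos: [509.1, 158.4, 261.4]
tool_rot: [1.0, 0.003, 0.0, 0.0]
force: [-0.2, 0.4, 0.3]
opening: 85.9
grasp_force: 0.0
```

View pics/w1.png

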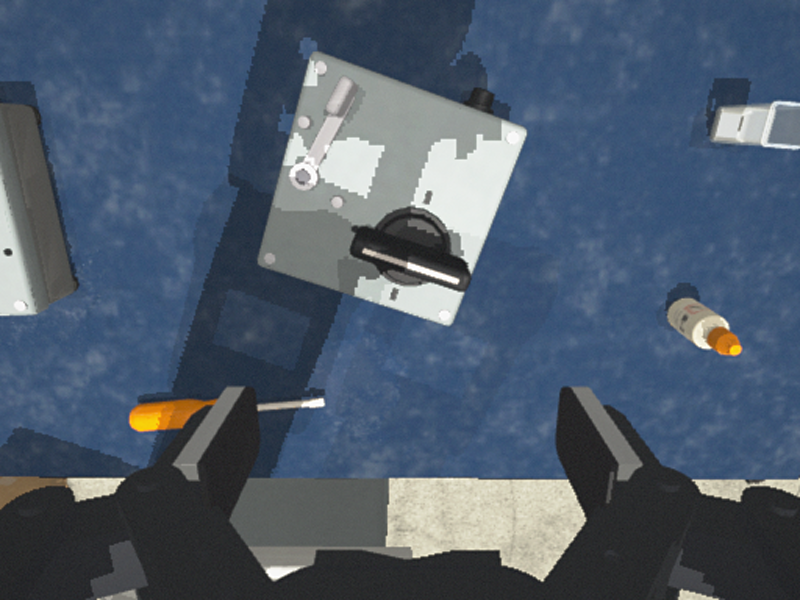

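View pics/w2.png

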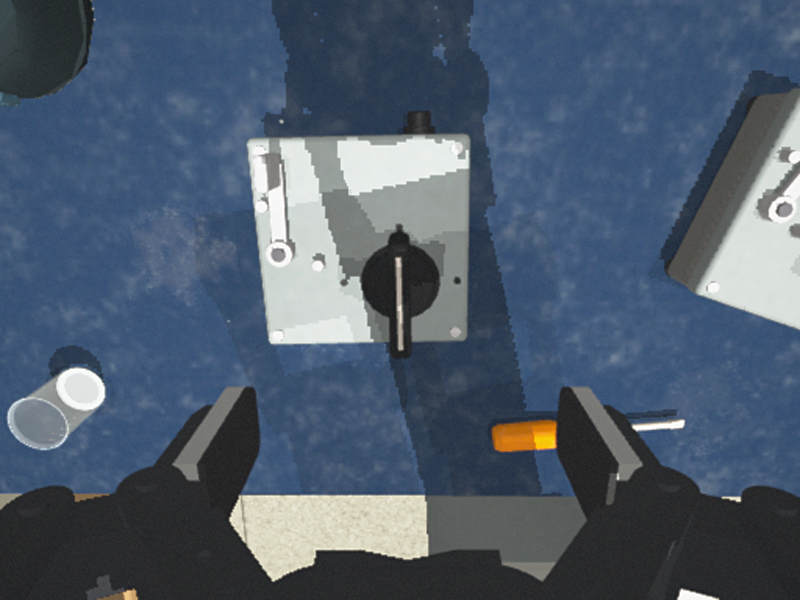

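The wrist views are clear. In w1 (standby) the corners are at (312,53), (526,128), (452,325) and (260,264), the bar is crosswise around (411,267), and the pivot is at (304,176). In w2 (duty) the corners are at (248,138), (469,134), (467,343) and (271,345), the bar is fore and aft around (400,303), and the pivot is at (279,255).

```bash
python3 - <<'E'
from h import *
import json
D={"w1":dict(c=[(312,53),(526,128),(452,325),(260,264)],l=[(362,251),(462,283)],p=(304,176),a=(344,93)),
"w2":dict(c=[(248,138),(469,134),(467,343),(271,345)],l=[(399,257),(401,350)],p=(279,255),a=(268,172))}
for n,d in D.items():
    c={k:np.array(v) for k,v in json.load(open(n+".json")).items()}
    im=cv2.imread(n+".png")
    g=lambda v,z:ray(c,np.array(v)*.64,z)[:,:2]
    C=g(d["c"],55); M=np.array([[99,99],[99,-48],[-48,-48],[-48,99.]])
    # rigid fit
    a,b=M-M.mean(0),C-C.mean(0); psi=np.arctan2((a[:,0]*b[:,1]-a[:,1]*b[:,0]).sum(),(a*b).sum())
    Rm=np.array([[np.cos(psi),-np.sin(psi)],[np.sin(psi),np.cos(psi)]]); o=C.mean(0)-Rm@M.mean(0)
    print(n,"corners",C.round().tolist(),"resid",(C-(M@Rm.T+o)).round(1).tolist())
    print(" yaw",np.degrees(psi).round(1),"origin",o.round(1))
    L=g(d["l"],105); v=L[0]-L[1]; print(" line mid",L.mean(0).round(1),"len",np.linalg.norm(v).round(1),"dir",np.degrees(np.arctan2(v[1],v[0])).round(1))
    P=g(d["p"],70)[0]; A=g(d["a"],97)[0]; pp=o+Rm@[24,81]
    w=Rm.T@(A-P); print(" pivot",P.round(1),"pred",pp.round(1),"paddle",A.round(1),"r",np.linalg.norm(w).round(1),"theta",-np.arctan2(w[1],w[0]).round(2))
E
```

```text
w1 corners [[611.0, -93.0], [567.0, -229.0], [431.0, -185.0], [476.0, -50.0]] resid [[-2.9, -1.1], [-1.3, 3.0], [2.1, 1.3], [2.0, -3.1]]
 yaw -17.9 origin [ 489.1 -155.5]
 line mid [ 487.6 -155.5] len 63.2 dir 71.9
 pivot [537.7 -86.7] pred [536.9 -85.8] paddle [ 585.5 -116.7] r 56.5 theta 0.25
w2 corners [[579.0, 263.0], [583.0, 120.0], [436.0, 115.0], [433.0, 259.0]] resid [[-0.2, -1.5], [-0.5, 2.2], [-0.3, 1.1], [1.0, -1.9]]
 yaw 1.5 origin [482.9 163.3]
 line mid [482.7 163.9] len 60.4 dir 1.3
 pivot [505.1 244.8] pred [504.9 244.9] paddle [561.3 240.9] r 56.3 theta 0.09
```

Both fits hold: the pivots, line centres and radii agree to 1–2 mm. Duty is at (482.8,163.5) with yaw 1.4°. Standby is at (488,-155.5) with yaw -18° and its arm at about 0.25. I'll grasp the duty bar.

```bash
python3 -m handwheel '[-14,2,0,1, -27,4,-30,1, -27,4,-65,1, -27,4,-100,1, -27,4,-130,1, -27,4,-155,1, -27,4,-175,1, -27,4,-187,1, -27,4,-187,1, -27,4,-187,1]' 60 60 && python3 -m handwheel '[0,0,0,0,0,0,0,0,0,0,0,0,0,0,0,0,0,0,0,0,0,0,0,0,0,0,0,0,0,0,0,0,0,0,0,0,0,0,0,0]' 0 60
```

```text
time: 3.63
tcp_pos: [482.2, 162.6, 74.7]
tool_rot: [1.0, 0.012, -0.0, 0.0]
force: [0.4, -0.1, 0.9]
opening: 50.9
grasp_force: 0.0
time: 4.47
tcp_pos: [482.8, 163.2, 75.9]
tool_rot: [1.0, 0.012, 0.001, -0.001]
force: [-1.2, 2.2, 5.9]
opening: 13.2
grasp_force: 61.1
```

```bash
python3 -m handwheel '[0,0,0,6, 0,0,0,12, 0,0,0,18, 0,0,0,24, 0,0,0,30, 0,0,0,36, 0,0,0,42, 0,0,0,48, 0,0,0,54, 0,0,0,60]' && python3 -m handwheel '[0,0,0,6, 0,0,0,12, 0,0,0,18, 0,0,0,24, 0,0,0,28, 0,0,0,30, 0,0,0,31, 0,0,0,31, 0,0,0,31, 0,0,0,31]'
```

```text
time: 5.3
tcp_pos: [483.0, 163.0, 75.9]
tool_rot: [0.859, 0.513, 0.002, 0.0]
force: [-0.6, 1.2, 6.1]
opening: 13.3
grasp_force: 61.1
time: 6.13
tcp_pos: [483.2, 162.9, 75.9]
tool_rot: [0.693, 0.721, 0.002, 0.001]
force: [1.0, 0.8, 5.6]
opening: 13.1
grasp_force: 61.4
```

```bash
python3 -m handwheel '[0,0,0,0, 0,0,0,0, 0,0,0,0, 0,0,20,0, 0,0,45,0, 0,0,70,0, 0,0,70,0, 0,0,70,0, 0,0,70,0, 0,0,70,0]' 60 && python3 - <<'E'
from h import *
s=sensors.state();print(s["tcp_pos"].round(1),s["opening"])
# commanded pose now: 482.97,163.6,144.3, yaw ~92.3
c0=np.array([483,163.6]);psi=np.radians(1.4);Rm=np.array([[np.cos(psi),-np.sin(psi)],[np.sin(psi),np.cos(psi)]])
piv=np.array([505,244.9])
for t,d in [(0,35),(0,24)]+[(k*5,15) for k in range(0,19)]+[(90,14),(92,13),(92,12),(90,30)]:
    th=np.radians(t); p=piv+Rm@(55*np.array([np.cos(th),-np.sin(th)])+d*np.array([np.sin(th),np.cos(th)])); print(t,d,(p-c0).round(1))
cv2.imwrite("pics/w3.png",cv2.resize(grab_frame("wrist"),(800,600)))
E
```

```text
time: 6.97
tcp_pos: [481.3, 162.3, 142.8]
tool_rot: [0.692, 0.722, -0.001, -0.001]
force: [0.2, -0.2, 0.4]
opening: 51.4
grasp_force: 0.0
[481.3 162.3 142.8] 51.36380437570576
0 35 [ 76.1 117.6]
0 24 [ 76.4 106.6]
0 15 [76.6 97.6]
5 15 [77.8 92.8]
10 15 [78.6 87.9]
15 15 [79.  82.9]
20 15 [78.9 78. ]
25 15 [78.4 73. ]
30 15 [77.5 68.1]
35 15 [76.1 63.4]
40 15 [74.3 58.7]
45 15 [72.2 54.2]
50 15 [69.6 50. ]
55 15 [66.7 45.9]
60 15 [63.5 42.2]
65 15 [59.9 38.7]
70 15 [56.  35.6]
75 15 [51.9 32.8]
80 15 [47.6 30.3]
85 15 [43.  28.3]
90 15 [38.3 26.7]
90 14 [37.3 26.7]
92 13 [34.4 26.2]
92 12 [33.4 26.2]
90 30 [53.3 27. ]
```

View pics/w3.png

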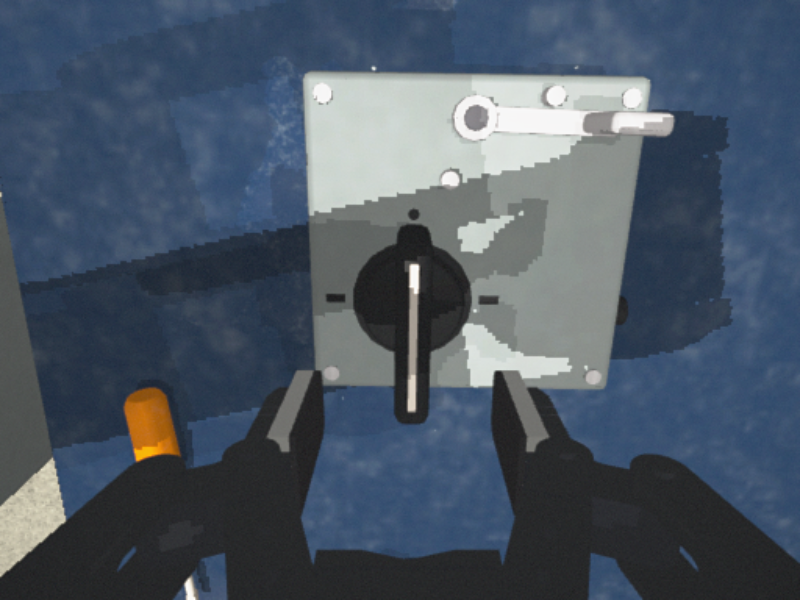

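w3 shows the duty bar crosswise at (413,335), in line with the dot at (413,214), so it is off. The arm is still folded back at (475–670,120). Next I'll shut the gripper, go down outside the paddle and sweep it round.

```bash
python3 -m handwheel '[25,39,0,0, 51,79,0,0, 76,118,0,0, 76,118,0,0, 76,118,-20,0, 76,118,-45,0, 76,118,-65,0, 76,118,-73,0, 76,118,-73,0, 76,118,-73,0]' 0 && python3 -m handwheel '[0,-6,0,0, 0.5,-12,0,0, 0.5,-20,0,0, 2,-25,0,-5, 2.5,-30,0,-10, 3,-35,0,-15, 3,-40,0,-20, 2.5,-45,0,-25, 1.5,-50,0,-30, 0,-54.5,0,-35]'
```

```text
time: 7.85
tcp_pos: [558.0, 280.4, 71.4]
tool_rot: [0.692, 0.722, -0.0, -0.0]
force: [-0.7, 0.4, 0.6]
opening: 0.1
grasp_force: 0.0
time: 8.68
tcp_pos: [558.5, 225.3, 72.4]
tool_rot: [0.878, 0.478, 0.001, 0.0]
force: [0.8, 1.0, 0.3]
opening: -0.1
grasp_force: 0.6
```

```bash
python3 -m handwheel '[-2,-5,0,-5, -4,-9.5,0,-10, -6.5,-13.5,0,-15, -9.5,-17.5,0,-20, -12.5,-21.5,0,-25, -16,-25,0,-30, -20,-28,0,-35, -24,-31,0,-40, -28.5,-33,0,-45, -33,-35,0,-50]' && python3 -m handwheel '[-2.5,-1,0,-3, -5,-2,0,-5, -6,-2,0,-5, -7,-2,0,-5, -8,-2,0,-5, -8.5,-2,0,-5, -9,-2,0,-5, -9,-2,0,-5, -9,-2,0,-5, -9,-2,0,-5]' && python3 - <<'E'
from h import *
c=calibration("wrist");im=grab_frame("wrist");cv2.imwrite("pics/w4.png",im)
s=sensors.state();print(s["tcp_pos"],s["force"])
E
```

```text
time: 9.52
tcp_pos: [525.5, 190.1, 72.4]
tool_rot: [0.998, 0.062, 0.001, -0.0]
force: [0.7, -0.4, -0.3]
opening: -0.0
grasp_force: 0.6
time: 10.35
tcp_pos: [521.0, 188.7, 73.1]
tool_rot: [1.0, 0.02, 0.007, -0.001]
force: [23.8, 2.8, -12.5]
opening: -0.1
grasp_force: 12.1
[521.07163674 188.63479162  73.07122002] [ 25.00031819   2.98197006 -12.25097828]
```

View pics/w4.png

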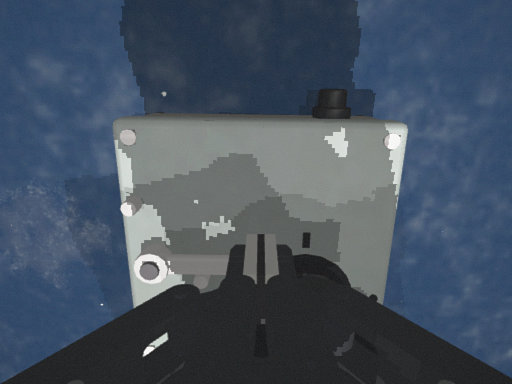

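The arm is on its stop: there is 24 N of resistance and the paddle is at its predicted spot. In w4 the arm is crosswise from the pivot at (150,268) to the fingers. I'll back off, look once, then go to the standby box.

```bash
python3 -m handwheel '[8,0,0,0, 16,0,0,0, 24,0,0,0, 24,0,25,0, 24,0,60,0, 24,0,90,0, 24,0,100,0, 24,0,100,0, 24,0,100,0, 24,0,100,0]' && python3 - <<'E'
from h import *
im=grab_frame("wrist");cv2.imwrite("pics/w5.png",im)
E
python3 -m handwheel '[-5,-35,0,7, -10,-70,0,14, -16,-105,0,21, -21,-140,0,28, -26,-175,0,35, -32,-210,0,42, -37,-245,0,49, -42,-280,0,56, -48,-313,0,63, -53,-346,0,70]' 60
```

```text
time: 11.23
tcp_pos: [539.3, 188.7, 169.1]
tool_rot: [1.0, 0.021, -0.002, 0.0]
force: [-0.3, 0.6, 0.3]
opening: -0.3
grasp_force: 0.0
time: 12.12
tcp_pos: [486.2, -156.3, 169.6]
tool_rot: [0.818, 0.575, -0.001, -0.001]
force: [0.9, 0.9, -0.4]
opening: 51.0
grasp_force: 0.0
```

View pics/w5.png

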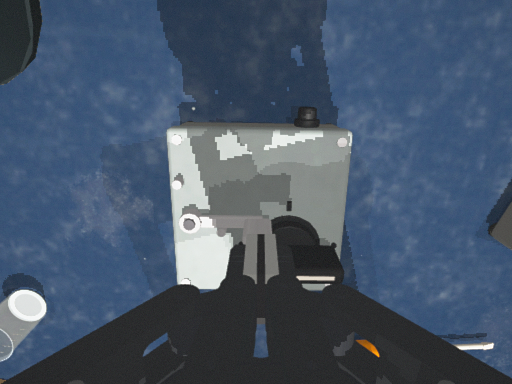

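w5 shows the duty arm crosswise and left on its stop, from the pivot at (188,223), with the bar crosswise at (315,278). Now I'll grasp and turn the standby handle.

```bash
Z='[0,0,0,0,0,0,0,0,0,0,0,0,0,0,0,0,0,0,0,0,0,0,0,0,0,0,0,0,0,0,0,0,0,0,0,0,0,0,0,0]'; python3 -m handwheel '[0,0,0,0, 0,0,-25,0, 0,0,-50,0, 0,0,-70,0, 0,0,-85,0, 0,0,-97,0, 0,0,-97,0, 0,0,-97,0, 0,0,-97,0, 0,0,-97,0]' 60 && python3 -m handwheel '[0,0,0,0,0,0,0,0,0,0,0,0,0,0,0,0,0,0,0,0,0,0,0,0,0,0,0,0,0,0,0,0,0,0,0,0,0,0,0,0]' 0 60
```

```text
time: 12.95
tcp_pos: [488.2, -155.1, 75.6]
tool_rot: [0.82, 0.572, 0.001, 0.001]
force: [-0.2, 0.3, -0.4]
opening: 51.5
grasp_force: 0.0
time: 13.78
tcp_pos: [488.6, -155.3, 75.2]
tool_rot: [0.82, 0.573, 0.001, 0.001]
force: [4.3, -1.4, 1.3]
opening: 13.2
grasp_force: 64.1
```

```bash
python3 -m handwheel '[0,0,0,-6, 0,0,0,-12, 0,0,0,-18, 0,0,0,-24, 0,0,0,-30, 0,0,0,-36, 0,0,0,-42, 0,0,0,-48, 0,0,0,-54, 0,0,0,-60]' && python3 -m handwheel '[0,0,0,-6, 0,0,0,-12, 0,0,0,-18, 0,0,0,-24, 0,0,0,-28, 0,0,0,-30, 0,0,0,-30, 0,0,0,-30, 0,0,0,-30, 0,0,0,-30]' && python3 -m handwheel '[0,0,0,0, 0,0,0,0, 0,0,0,0, 0,0,20,0, 0,0,45,0, 0,0,80,0, 0,0,115,0, 0,0,130,0, 0,0,130,0, 0,0,130,0]' 60 && python3 - <<'E'
from h import *
im=grab_frame("wrist");cv2.imwrite("pics/w6.png",im)
E
```

```text
time: 14.62
tcp_pos: [488.7, -155.3, 75.2]
tool_rot: [0.997, 0.083, 0.002, 0.001]
force: [5.8, -1.8, 0.7]
opening: 12.9
grasp_force: 64.0
time: 15.45
tcp_pos: [488.8, -155.4, 75.2]
tool_rot: [0.985, -0.174, 0.002, 0.001]
force: [5.9, -3.1, 0.3]
opening: 13.3
grasp_force: 66.9
time: 16.28
tcp_pos: [487.6, -154.9, 204.7]
tool_rot: [0.985, -0.175, 0.001, 0.0]
force: [-0.2, -0.5, -0.1]
opening: 51.3
grasp_force: 0.0
```

View pics/w6.png

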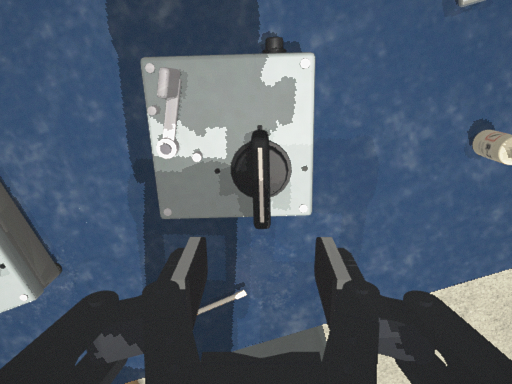

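The standby bar is fore and aft at (262,190), its arm is folded back at (168,110), and the gripper is clear.

```bash
python3 -c "
from rig import ticket
print(ticket.hand_in())"
```

```text
the job is handed in; nothing more can be done
None
```

The job is handed in: in the last pictures the duty isolator is off with its locking arm on its stop, the standby isolator is on with its arm folded back, the gripper is clear, and no move went near the bystanders (no verdict was returned).

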